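# Shut and bolt the sliding cover of a spares chest

### The job

Lock up the blue spares chest: slide its zinc cover fully shut, then lift the barrel bolt's red-knobbed handle out of its notch, shoot the bolt right through the keeper and lay the handle down in the other notch, so that the cover is locked. Leave the other things on the bench where they are.

Things in the scene. Friction and masses are not known exactly. Their poses are not given: they have to be found in the camera images.
- chest: Blue sheet-steel spares chest, fixed, 240 (x) by 460 (y) by 118 mm; aluminium runners on its long sides and end stops rise to 132 mm. Origin: centre of its underside, on the bench. z up; +x points roughly away from the robot, +y roughly to its left. The +y half is the open hold, the -y half has a fixed top. The cover shuts towards +y. Positions below, in mm, are in this frame.
- cover (a joint): Flat zinc cover, 220 (x) by 228 mm (y), top face at z = 124.5, sliding along y in the runners; it cannot lift. It carries the bow handle and the bolt. Value in m: how far it stands open towards -y; 0 is shut against the end stop, 0.150 wide open. It slides stiffly (about 5 N) and stays where it is left.
- cover_grip (a point): Middle of the grip bar of the black bow handle on the cover: 10 mm thick, 110 mm long along the chest's x, centre line at z = 157.5 (33 mm above the cover), free underneath. With the cover shut it is at x = 0, y = 22; open, at y = 22 minus the opening.
- bolt (a joint): Bolt: zinc rod, 20 mm thick, round nose, along the chest's x in the barrel on the cover; axis at z = 148 and, with the cover shut, y = 160. Value in m: 0 fully withdrawn, 0.060 fully shot (moved to +x). It slides only with the handle raised, needs about 3 N and stays where it is left. The handle fits the near notch at 0 to 0.004, the far one at 0.056 to 0.060.
- barrel (a point): Middle of the bolt's dark barrel, on the rod's axis: 33 mm thick, from x = -62 to 72, top at z = 165, on a plate 64 mm wide (y). A slot along its top joins two notches, near (x = -30) and far (x = +30), both open to -y. Between the notches its wall keeps the handle from coming down.
- handle (a joint): Handle of the bolt, turning about the rod: arm 10 mm thick, red ball knob. Value in rad: 0 lies in a notch, pointing to -y, 15 degrees above level; 1.31 upright; 1.571 its stop, leaning 15 degrees to +y, where it stays by itself. Between the notches it stops at about 0.7. It moves freely (under 1 N at the knob); let go on the -y side of upright it falls, into a notch if one is there.
- knob_center (a point): Centre of the red ball knob, 25 mm across, 62 mm from the rod's axis. Handle down: 60 mm to the -y side of the axis, z = 164. At the handle's stop: 16 mm to the +y side, z = 208. Its x is -30 with the bolt withdrawn, +30 with it shot.
- bolt_tip (a point): Round nose of the bolt, on the rod's axis: x = 84 withdrawn, 144 fully shot.
- keeper_hole (a point): Centre of the hole of the keeper, a zinc bracket on the outside of the back wall, 52 mm wide, 7 mm thick, top at z = 172; hole 25 mm wide, centre at x = 124, y = 160, z = 148. The bolt meets it only when the cover is shut.
- tube_tall: Bystander: cardboard winding tube standing upright, 68 mm across, 170 mm high; origin centre of its foot.
- tube_short: Bystander: cardboard winding tube standing upright, 68 mm across, 120 mm high; origin centre of its foot.
- green_bin: Bystander: green plastic parts bin, 150 by 110 by 65 mm high; origin centre of its underside.
- pulley: Bystander: dark steel belt pulley lying flat, 90 mm across, 40 mm high; origin centre of its underside.
- wrench: Bystander: steel wrench, 180 mm long, lying flat; origin under its middle.
- oil_bottle: Bystander: yellow oil bottle with a red cap, 60 mm across, 150 mm high; origin centre of its foot.

How it is judged:
By the outcome, as a careful person would: the job done as asked, in the order asked, and still so for the second after the job is handed in, with the robot touching nothing.
It also fails if it takes over 58 s, if anything falls off the work surface, if the arm or the gripper's body presses on something with over 40 N, if the wrist force passes 120 N, or if a joint passes its speed limit or range.

### The arm

A 7-joint arm with a two-finger parallel gripper is mounted at the origin on the work surface. World frame = base frame: x ahead of the robot, y to its left, z up, the work surface at z = 0. Lengths are in m, angles in degrees, forces in N, time in s.
With the tool pointing down it reaches from about 0.425 to 0.875 m from the base axis. Payload 4.7 kg.
Tool frame: the origin (TCP) lies midway between the tips of the shut fingers; the grasp point (between the pads) lies 19 mm behind it; z points along the fingers, x is the direction in which the jaws open and shut, and the axes are right-handed (so a half turn about z gives the same grasp; the last joint's range is limited). The gripper opens to 87 mm and grips with 3 to 60 N. Pads are 19 mm wide; open, the fingers measure 117 mm over their backs; the gripper's body (75 mm by 190 mm) begins 51 mm behind the grasp point.
Start: joints at [-75.51, 18.392, -4.016, 83.108, 1.295, 78.541, -3.26], TCP at [0.154, 0.632, 0.223] pointing down, gripper open.
Joint ranges: [-163.93, 163.93], [-17.29, 119.83], [-79.2, 71.16], [3.27, 140.29], [-89.18, 269.18], [5.43, 117.66], [-154.24, 154.24]. Speed limits (degrees/s): [147.25, 147.25, 180, 180, 180, 180, 180].

### API

Orientations are given as [roll, pitch, yaw] about the fixed x, y, z axes, in that order (R = Rz(yaw) Ry(pitch) Rx(roll)).
In Python, from cell import env gives the robot as it stands.
- The arm moves only by the tool carry_out, never from a script. Its argument "plan" is a list of rows, each an object with "grip": the closure, from 0 (fully open) to 1 (shut); "dp": the shift along the tool's x, y, z in m, a list of three; "rotation": the turn, a rotation vector about the tool's x, y, z in degrees, a list of three. In form: [{"grip": grip, "dp": [dx, dy, dz], "rotation": [wx, wy, wz]}, ...]. A call has 1 to 8 rows; each row shifts and turns the pose as measured when the row begins, along the tool's axes as they then stand; what a row does not reach is not made up. A row lasts 1/12 s, in which the tool goes at most 41.7 mm and 7.16 degrees, less where a joint would pass 70% of its speed; a pose out of reach is approached as far as the arm can. A call is refused whole if a number of a shift passes 0.0417 or a number of a turn 7.16, either way. A call with a gripper value outside its range is refused whole. The fingers move at their own pace and stop on an object; "force" is the grip in N (left out, the last holds). Time passes only in rows, so rows that do not move let the fingers close. It gives the time, the measured TCP pose, the force and the opening at its end, in the units of the state.
- env.get_obs(): the state, without advancing time (a new reading comes with each control period).
- env.read_camera(name): name is "scene" or "top"; returns the picture (384x512x3 uint8, red, green, blue); there is no depth.
- env.camera_params(name): a dict with "fx", "fy", "cx", "cy" (pixels), "R" (3x3) and "t" (3): a world point X has camera coordinates R X + t. Camera axes: x right, y down, z forward; pixel columns grow to the right and rows downward; lengths in m; the calibration is good to about 2 mm. A picture is of the moment at which its call begins. camera_params takes no time and is no camera call.
- env.sign_off(): hands the job in, once; it reports no verdict.
The state is a dict: "time_s": time; "qpos": joint angles; "joint_velocities": joint speeds; "effort": joint torques, N m; "tool_pos": TCP position; "tool_rot": TCP orientation; "force": force on the tool from outside, world axes, zero at the start; "wrist_torque": the same for the moment, N m; "grip_width": finger opening in m.
Only numpy, scipy, OpenCV 4.12 (cv2) and the standard library are available. Lean on these libraries where they do the work, as an engineer would, in place of code of your own. Each camera call takes 0.05 s, during which the arm holds its last target. There are 200 camera calls.

## Working session

There is one attempt and no reset: what is moved stays moved. The work goes in short steps, Python scripts to look and compute and a tool call to move; the robot and the scene stay as the last step left them, time stands still between calls to the robot, and variables do not carry over. Pictures are saved under pics/ and viewed, about 8 in all and at most 12, crops included, and the job is handed in when it is done.

Besides the shell and the picture viewer there is one more tool, called after "Request:" by a JSON object that holds its "api" and its "payload", one argument or row to a line. carry_out: Moves the arm, as the interface text tells. Its arguments: {"type":"object","properties":{"plan":{"type":"array","items":{"type":"object","properties":{"grip":{"type":"number"},"dp":{"type":"array","items":{"type":"number"}},"rotation":{"type":"array","items":{"type":"number"}}}}},"force":{"type":"number"}},"required":["plan"]}

```bash
mkdir -p pics; ls; python3 - <<'E'
from cell import env
import cv2
for n in("scene","top"):
    im=env.read_camera(n); cv2.imwrite(f"pics/{n}0.png",im[:,:,::-1]); p=env.camera_params(n)
    print(n,p)
o=env.get_obs();print(o)
E
```

```text
pics
scene {'fx': 482.71856328787135, 'fy': 482.71856328787135, 'cx': 256.64853694339985, 'cy': 197.72862523707454, 'R': array([[-0.15892957,  0.98723388,  0.01051969],
       [ 0.80978006,  0.13644289, -0.5706484 ],
       [-0.56479877, -0.08217427, -0.82112711]]), 't': array([ 0.06534996, -0.37777587,  2.03059601])}
top {'fx': 361.7763846028636, 'fy': 361.7763846028636, 'cx': 258.13567144014513, 'cy': 193.66726755868729, 'R': array([[ 0.02300156, -0.99970418, -0.00790501],
       [-0.99608776, -0.02224208, -0.08552462],
       [ 0.08532349,  0.00984128, -0.9963047 ]]), 't': array([0.03168835, 0.56720434, 1.12537276])}
{'time_s': 0.1, 'qpos': array([-75.51018655,  18.43392609,  -4.0152106 ,  83.16728767,
         1.29566268,  78.53905712,  -3.25915705]), 'joint_velocities': array([ 0.08029722, -0.05633162,  0.03747368, -0.13137523, -0.0595301 ,
       -0.077088  , -0.05477079]), 'effort': array([-2.34248164e-04, -4.92571557e+01, -4.05881759e-01, -3.13400066e+01,
       -6.42717490e-02,  3.94950632e-02,  6.27914915e-05]), 'tool_pos': array([0.15368752, 0.63107761, 0.22158634]), 'tool_rot': array([1.79993913e+02, 9.50075320e-02, 7.63204328e+01]), 'force': array([-0.19306823, -0.21972035,  0.02803145]), 'wrist_torque': array([-0.02553826,  0.00663264,  0.01997354]), 'grip_width': 0.08692194599824246}
```

View pics/scene0.png

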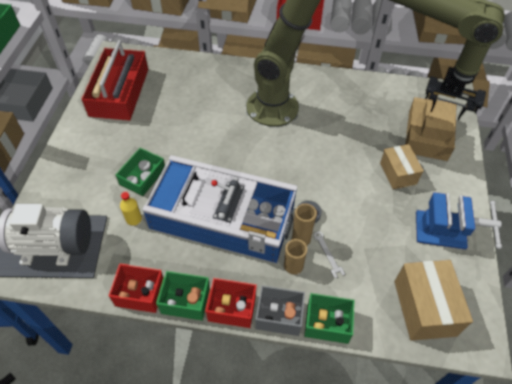

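View pics/top0.png

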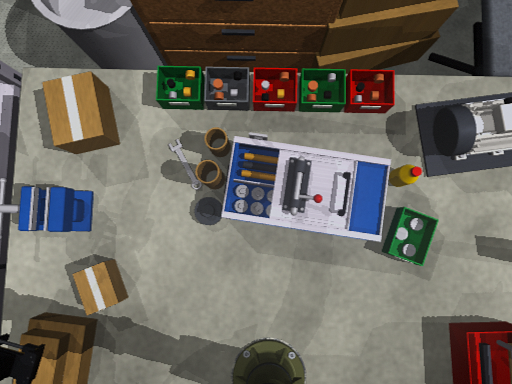

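The top view shows the chest at about (305,188) with its +y end to the left. The red knob is near (318,198), the bow handle near (341,194) and the barrel near (296,185). The cover is partly open. I'll crop in for exact pixels.

```bash
cat > h.py <<'E'
import numpy as np,cv2
from cell import env
def ray(n,uv):
    p=env.camera_params(n);d=p["R"].T@np.array([(uv[0]-p["cx"])/p["fx"],(uv[1]-p["cy"])/p["fy"],1]);return -p["R"].T@p["t"],d
def onz(n,uv,z):
    c,d=ray(n,uv);return c+d*(z-c[2])/d[2]
def two(a,b):
    A=[];B=[]
    for n,uv in(("top",a),("scene",b)):
        c,d=ray(n,uv);d/=np.linalg.norm(d);M=np.eye(3)-np.outer(d,d);A.append(M);B.append(M@c)
    return np.linalg.lstsq(np.vstack(A),np.hstack(B),rcond=None)[0]
def red(im,box):
    x0,y0,x1,y1=box;h=cv2.cvtColor(im,cv2.COLOR_RGB2HSV)[y0:y1,x0:x1]
    m=((h[...,0]<8)|(h[...,0]>172))&(h[...,1]>140)&(h[...,2]>70)
    ys,xs=np.nonzero(m);return xs.mean()+x0,ys.mean()+y0,len(xs)
def crop(im,box,s,name):
    x0,y0,x1,y1=box;cv2.imwrite(name,cv2.resize(im[y0:y1,x0:x1,::-1],None,fx=s,fy=s,interpolation=cv2.INTER_CUBIC))
E
python3 - <<'E'
from h import *
t=cv2.imread("pics/top0.png")[:,:,::-1];s=cv2.imread("pics/scene0.png")[:,:,::-1]
crop(t,(210,125,400,250),4,"pics/tc.png")
a=red(t,(300,180,335,215));b=red(s,(200,170,225,195));print(a,b,two(a,b))
h=cv2.cvtColor(np.ascontiguousarray(t),cv2.COLOR_RGB2HSV)
m=((h[...,0]>100)&(h[...,0]<125)&(h[...,1]>150)).astype(np.uint8);m[:,:340]=0;m[:,400:]=0;m[:140]=0;m[250:]=0
c=max(cv2.findContours(m,0,2)[0],key=cv2.contourArea);print(cv2.boxPoints(cv2.minAreaRect(c)))
E
```

```text
(np.float64(317.5), np.float64(198.29166666666666), 48) (np.float64(214.0), np.float64(182.5), 16) [ 0.54478103 -0.12221256  0.16973512]
[[348.5692  230.44618]
 [357.23077 161.15385]
 [386.64618 164.83076]
 [377.98462 234.1231 ]]
```

View pics/tc.png

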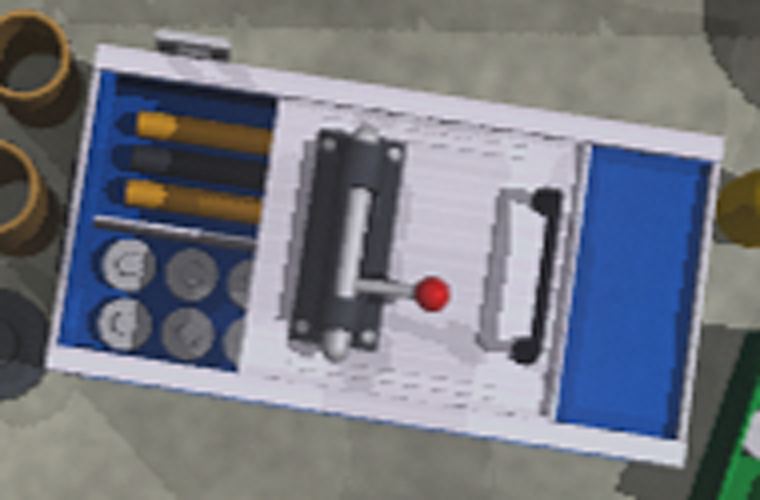

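The crop shows the top rim corners at (97,45), (723,137), (685,467) and (47,370). The bow bar runs from (549,200) to (524,350), and the knob is at (432,294). The handle lies in the near notch.

```bash
python3 - <<'E'
from h import *
P=lambda u,v,z:onz("top",(210+(u+.5)/4-.5,125+(v+.5)/4-.5),z)
C=np.array([P(*q,.132) for q in((97,45),(723,137),(685,467),(47,370))]);print(C.round(3))
c=C.mean(0)
ly=(C[0]+C[3]-C[1]-C[2])/2;lx=(C[0]+C[1]-C[2]-C[3])/2
print("c",c,"len",np.linalg.norm(ly),np.linalg.norm(lx))
yaw=np.arctan2(-ly[0],ly[1]);yaw2=np.arctan2(lx[1],lx[0]);print(np.degrees([yaw,yaw2]))
R=np.array([[np.cos(yaw),-np.sin(yaw)],[np.sin(yaw),np.cos(yaw)]])
for n,q in(("knob",P(432,294,.164)),("bar",P(537,275,.1575)),("bar+",P(549,200,.1575)),("bar-",P(524,350,.1575)),("nose",P(368,133,.148)),("keeper",P(193,40,.172))):
    print(n,q.round(4),"chest",(R.T@(q-c)[:2]).round(4))
E
```

```text
[[ 0.725  0.118  0.132]
 [ 0.667 -0.337  0.132]
 [ 0.429 -0.308  0.132]
 [ 0.487  0.147  0.132]]
c [ 0.57699459 -0.09491293  0.132     ] len 0.45902692394368627 0.23946961982737366
[-7.29401227 -6.93869185]
knob [ 0.5456 -0.1227  0.164 ] chest [-0.0276 -0.0316]
bar [ 0.5611 -0.1971  0.1575] chest [-0.0028 -0.1034]
bar+ [ 0.6143 -0.2054  0.1575] chest [ 0.0511 -0.1049]
bar- [ 0.5084 -0.1882  0.1575] chest [-0.0562 -0.1012]
nose [ 0.6611 -0.0785  0.148 ] chest [0.0814 0.0269]
keeper [0.72   0.0476 0.172 ] chest [0.1238 0.1596]
```

Measured sizes check out at 459 x 239 mm, yaw about -7.1°. The cover is about 0.131 open. Next is a helper that splits a move into tool-axis rows.

```bash
cat >> h.py <<'E'
YAW=-7.1;C0=np.array([.577,-.0949,0])
def W(x,y,z):
    c,s=np.cos(np.radians(YAW)),np.sin(np.radians(YAW));return C0+[c*x-s*y,s*x+c*y,z]
def chest(p):
    c,s=np.cos(np.radians(YAW)),np.sin(np.radians(YAW));d=np.array(p)-C0;return np.array([c*d[0]+s*d[1],-s*d[0]+c*d[1],d[2]])
def go(target,start=None,mm=.04):
    """constant dp per row, orientation as measured; returns row count, dp, and end point"""
    from scipy.spatial.transform import Rotation as Ro
    o=env.get_obs();p=o["tool_pos"] if start is None else start
    R=Ro.from_euler("xyz",o["tool_rot"],degrees=True).as_matrix()
    d=R.T@(np.array(target)-p);n=int(np.ceil(np.linalg.norm(d)/mm));print(n,"x",(d/n).round(4))
E
python3 - <<'E'
from h import *
o=env.get_obs();print(o["tool_pos"])
a=np.array([.47,.25,.27]);b=W(0,.022-.131,.26);go(a);go(b,a);print(b)
E
```

```text
[0.15368752 0.63107761 0.22158634]
13 x [-0.0227  0.0306 -0.0037]
12 x [-0.0348  0.0165  0.0009]
[ 0.56352744 -0.20306418  0.26      ]
```

Request:
{"api": "carry_out", "payload": {
  "plan": [
    {"grip": 0.4, "dp": [0, 0, -0.03], "rotation": [0, 0, 0]},
    {"grip": 0.4, "dp": [-0.023, 0.031, -0.015], "rotation": [0, 0, 0]},
    {"grip": 0.4, "dp": [-0.023, 0.031, 0], "rotation": [0, 0, 0]},
    {"grip": 0.4, "dp": [-0.023, 0.031, 0], "rotation": [0, 0, 0]},
    {"grip": 0.4, "dp": [-0.023, 0.031, 0], "rotation": [0, 0, 0]},
    {"grip": 0.4, "dp": [-0.023, 0.031, 0], "rotation": [0, 0, 0]},
    {"grip": 0.4, "dp": [-0.023, 0.031, 0], "rotation": [0, 0, 0]},
    {"grip": 0.4, "dp": [-0.023, 0.031, 0], "rotation": [0, 0, 0]}
  ]
}}

```text
time_s: 0.77
tool_pos: [0.3225, 0.422, 0.2619]
tool_rot: [-179.6, 0.5, 77.6]
force: [0.9, -0.7, 0.6]
grip_width: 0.0531
```

Request:
{"api": "carry_out", "payload": {
  "plan": [
    {"grip": 0.4, "dp": [-0.023, 0.031, 0], "rotation": [0, 0, -3]},
    {"grip": 0.4, "dp": [-0.023, 0.031, 0], "rotation": [0, 0, -3.6]},
    {"grip": 0.4, "dp": [-0.025, 0.028, 0], "rotation": [0, 0, 0]},
    {"grip": 0.4, "dp": [-0.025, 0.028, 0], "rotation": [0, 0, 0]},
    {"grip": 0.4, "dp": [-0.025, 0.028, 0], "rotation": [0, 0, 0]},
    {"grip": 0.4, "dp": [-0.035, 0.012, 0], "rotation": [0, 0, 0]},
    {"grip": 0.4, "dp": [-0.035, 0.012, 0], "rotation": [0, 0, 0]},
    {"grip": 0.4, "dp": [-0.035, 0.012, 0], "rotation": [0, 0, 0]}
  ]
}}

```text
time_s: 1.43
tool_pos: [0.4838, 0.1594, 0.2596]
tool_rot: [-179.5, 0.6, 84.5]
force: [0.8, 0.5, -0.3]
grip_width: 0.0521
```

```bash
python3 - <<'E'
from h import *
o=env.get_obs();print(o["time_s"],o["tool_pos"],o["tool_rot"],o["force"],o["grip_width"]);go(W(0,-.109,.24))
E
```

```text
1.4333 [0.48381205 0.15943441 0.25955923] [-179.45518632    0.61386499   84.45914407] [ 0.84776819  0.46080387 -0.34361328] 0.052074994020906595
10 x [-0.0353  0.0115  0.0022]
```

Request:
{"api": "carry_out", "payload": {
  "plan": [
    {"grip": 0.4, "dp": [-0.037, 0.012, 0.002], "rotation": [0, 0, 1]},
    {"grip": 0.4, "dp": [-0.037, 0.012, 0.002], "rotation": [0, 0, 0.6]},
    {"grip": 0.4, "dp": [-0.037, 0.012, 0.002], "rotation": [0, 0, 0]},
    {"grip": 0.4, "dp": [-0.037, 0.012, 0.002], "rotation": [0, 0, 0]},
    {"grip": 0.4, "dp": [-0.037, 0.012, 0.002], "rotation": [0, 0, 0]},
    {"grip": 0.4, "dp": [-0.037, 0.012, 0.002], "rotation": [0, 0, 0]},
    {"grip": 0.4, "dp": [-0.037, 0.012, 0.002], "rotation": [0, 0, 0]},
    {"grip": 0.4, "dp": [-0.037, 0.012, 0.002], "rotation": [0, 0, 0]}
  ]
}}

```text
time_s: 2.1
tool_pos: [0.5422, -0.1609, 0.2438]
tool_rot: [-179.4, 0.5, 82.9]
force: [0.7, -0.1, -0.0]
grip_width: 0.0526
```

```bash
python3 - <<'E'
from h import *
o=env.get_obs();print(o["time_s"],chest(o["tool_pos"]),o["tool_rot"]);go(W(0,-.109,.24))
E
```

```text
2.1 [-0.02640473 -0.06978444  0.24377521] [-179.43408866    0.48562205   82.91431871]
2 x [-0.0196  0.0132  0.0019]
```

Request:
{"api": "carry_out", "payload": {
  "plan": [
    {"grip": 0.4, "dp": [-0.02, 0.013, 0.002], "rotation": [-0.6, 0.5, 0]},
    {"grip": 0.4, "dp": [-0.02, 0.013, 0.002], "rotation": [0, 0, 0]},
    {"grip": 0.4, "dp": [0, 0, 0], "rotation": [0, 0, 0]}
  ]
}}

```text
time_s: 2.35
tool_pos: [0.5606, -0.2176, 0.2387]
tool_rot: [180.0, 0.3, 82.1]
force: [-0.7, 0.6, 0.6]
grip_width: 0.052
```

```bash
python3 - <<'E'
from h import *
o=env.get_obs();print(o["time_s"],chest(o["tool_pos"]),o["tool_rot"]);go(W(0,-.109,.141))
im=env.read_camera("top");crop(im,(230,140,400,260),4,"pics/t1.png")
E
```

```text
2.35 [-0.00108179 -0.12379077  0.23866014] [179.99680186   0.34111043  82.11688205]
3 x [0.0051 0.0003 0.0325]
```

View pics/t1.png

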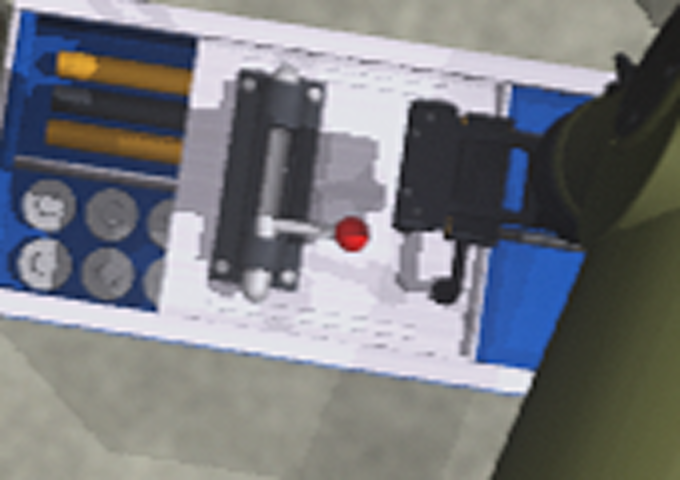

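The gripper is above the bow handle, with the bar's near end at (445,290) just beyond the fingers. It stands about 15 mm too far to -y, so I'll shift that back while descending.

Request:
{"api": "carry_out", "payload": {
  "plan": [
    {"grip": 0.4, "dp": [0.013, 0, 0.005], "rotation": [0, 0, -0.7]},
    {"grip": 0.4, "dp": [0.002, 0, 0.02], "rotation": [0, 0, 0]},
    {"grip": 0.4, "dp": [0, 0, 0.025], "rotation": [0, 0, 0]},
    {"grip": 0.4, "dp": [0, 0, 0.025], "rotation": [0, 0, 0]},
    {"grip": 0.4, "dp": [0, 0, 0.015], "rotation": [0, 0, 0]},
    {"grip": 0.4, "dp": [0, 0, 0.004], "rotation": [0, 0, 0]},
    {"grip": 0.4, "dp": [0, 0, 0], "rotation": [0, 0, 0]}
  ]
}}

```text
time_s: 2.98
tool_pos: [0.5635, -0.182, 0.1394]
tool_rot: [-179.9, -0.3, 84.0]
force: [-0.3, -5.0, 3.7]
grip_width: 0.0523
```

```bash
python3 - <<'E'
from h import *
o=env.get_obs();print(o["time_s"],chest(o["tool_pos"]),o["tool_rot"],o["force"]);go(W(0,-.109,.139))
E
```

```text
2.9833 [-0.00267712 -0.08812572  0.13944529] [-179.88612105   -0.30159634   84.00897462] [-0.28152812 -5.02899044  3.66593517]
1 x [-0.0209  0.0023  0.0003]
```

Overshoot has the -y finger touching the bar already, which does no harm. Closing now.

Request:
{"api": "carry_out", "payload": {
  "plan": [
    {"grip": 1, "dp": [-0.012, 0, 0], "rotation": [0, 0, 0]},
    {"grip": 1, "dp": [0, 0, 0], "rotation": [0, 0, 0]},
    {"grip": 1, "dp": [0, 0, 0], "rotation": [0, 0, 0]},
    {"grip": 1, "dp": [0, 0, 0], "rotation": [0, 0, 0]},
    {"grip": 1, "dp": [0, 0, 0], "rotation": [0, 0, 0]}
  ],
  "force": 25
}}

```text
time_s: 3.4
tool_pos: [0.5638, -0.1935, 0.1429]
tool_rot: [179.9, -0.3, 84.2]
force: [-0.4, -5.3, -2.6]
grip_width: 0.0267
```

```bash
python3 - <<'E'
from h import *
o=env.get_obs();print(o["time_s"],chest(o["tool_pos"]),o["tool_rot"],o["force"],o["grip_width"]);go(W(0,.022,.139),mm=.02)
E
```

```text
3.4 [-0.00095996 -0.0994802   0.14292653] [179.85672155  -0.26996671  84.2435534 ] [-0.41811134 -5.28076378 -2.64187146] 0.026671822329995806
7 x [0.0173 0.0005 0.0006]
```

Request:
{"api": "carry_out", "payload": {
  "plan": [
    {"grip": 1, "dp": [0, 0, 0], "rotation": [0, 0, 0]},
    {"grip": 1, "dp": [0, 0, 0], "rotation": [0, 0, 0]},
    {"grip": 1, "dp": [0, 0, 0], "rotation": [0, 0, 0]},
    {"grip": 1, "dp": [0, 0, 0], "rotation": [0, 0, 0]}
  ]
}}

```text
time_s: 3.73
tool_pos: [0.563, -0.1993, 0.1433]
tool_rot: [179.7, 0.1, 83.9]
force: [0.7, -0.6, -1.5]
grip_width: 0.0092
```

The bar is gripped (9.2 mm). Now slide about 0.127 m along chest +y, which is tool +x.

Request:
{"api": "carry_out", "payload": {
  "plan": [
    {"grip": 1, "dp": [0.015, 0, 0], "rotation": [0, 0, 0]},
    {"grip": 1, "dp": [0.018, 0, 0], "rotation": [0, 0, 0]},
    {"grip": 1, "dp": [0.018, 0, 0], "rotation": [0, 0, 0]},
    {"grip": 1, "dp": [0.018, 0, 0], "rotation": [0, 0, 0]},
    {"grip": 1, "dp": [0.015, 0, 0], "rotation": [0, 0, 0]}
  ]
}}

```text
time_s: 4.15
tool_pos: [0.5719, -0.1323, 0.1434]
tool_rot: [179.3, 1.2, 82.9]
force: [0.4, -5.8, -1.5]
grip_width: 0.0089
```

```bash
python3 - <<'E'
from h import *
o=env.get_obs();print(o["time_s"],chest(o["tool_pos"]),o["tool_rot"],o["force"],o["grip_width"]);go(W(0,.022,.139),mm=.02)
E
```

```text
4.15 [-0.00042088 -0.03772574  0.14335816] [179.2668291    1.24011484  82.86649977] [ 0.43927165 -5.7902846  -1.47929423] 0.008895018007036272
3 x [0.0199 0.0001 0.001 ]
```

Request:
{"api": "carry_out", "payload": {
  "plan": [
    {"grip": 1, "dp": [0.018, 0, 0], "rotation": [0, 0, 0]},
    {"grip": 1, "dp": [0.018, 0, 0], "rotation": [0, 0, 0]},
    {"grip": 1, "dp": [0.01, 0, 0], "rotation": [0, 0, 0]},
    {"grip": 1, "dp": [0.008, 0, 0], "rotation": [0, 0, 0]},
    {"grip": 1, "dp": [0.006, 0, 0], "rotation": [0, 0, 0]},
    {"grip": 1, "dp": [0.006, 0, 0], "rotation": [0, 0, 0]}
  ]
}}

```text
time_s: 4.65
tool_pos: [0.5797, -0.0734, 0.1433]
tool_rot: [179.2, 2.0, 82.6]
force: [1.3, -19.3, -7.7]
grip_width: 0.009
```

```bash
python3 - <<'E'
from h import *
o=env.get_obs();print(o["time_s"],chest(o["tool_pos"]),o["tool_rot"],o["force"],o["grip_width"]);go(W(0,.022,.139),mm=.02)
E
```

```text
4.65 [-1.64444097e-05  2.16854026e-02  1.43314407e-01] [179.15134097   1.97140839  82.59348377] [  1.25182607 -19.28273236  -7.69845751] 0.008982922441229196
1 x [ 0.0005 -0.      0.0043]
```

Force is up to 19 N at y = 0.0217, so the cover is at the stop. One more short push will confirm that before I release.

Request:
{"api": "carry_out", "payload": {
  "plan": [
    {"grip": 1, "dp": [0.008, 0, 0], "rotation": [0, 0, 0]},
    {"grip": 1, "dp": [0.008, 0, 0], "rotation": [0, 0, 0]}
  ]
}}

```text
time_s: 4.82
tool_pos: [0.5797, -0.0738, 0.1432]
tool_rot: [179.1, 3.2, 82.0]
force: [-1.0, -15.5, 0.1]
grip_width: 0.009
```

Request:
{"api": "carry_out", "payload": {
  "plan": [
    {"grip": 0.5, "dp": [0, 0, 0], "rotation": [0, 0, 0]},
    {"grip": 0.5, "dp": [0, 0, 0], "rotation": [0, 0, 0]},
    {"grip": 0.5, "dp": [0, 0, 0], "rotation": [0, 0, 0]},
    {"grip": 0.5, "dp": [0, 0, 0], "rotation": [0, 0, 0]},
    {"grip": 0.5, "dp": [0, 0, 0], "rotation": [0, 0, 0]}
  ]
}}

```text
time_s: 5.23
tool_pos: [0.5802, -0.0707, 0.1438]
tool_rot: [179.1, 2.9, 82.0]
force: [0.1, 0.3, -0.0]
grip_width: 0.0343
```

Request:
{"api": "carry_out", "payload": {
  "plan": [
    {"grip": 0.5, "dp": [0, 0, -0.02], "rotation": [0.9, 2.9, 0]},
    {"grip": 0.5, "dp": [0, 0, -0.03], "rotation": [0, 0, 0]},
    {"grip": 0.5, "dp": [0, 0, -0.03], "rotation": [0, 0, 0]},
    {"grip": 0.5, "dp": [0, 0, -0.02], "rotation": [0, 0, 7]},
    {"grip": 0.5, "dp": [0, 0, 0], "rotation": [0, 0, 7]},
    {"grip": 0.5, "dp": [0, 0, 0], "rotation": [0, 0, 7]},
    {"grip": 0.5, "dp": [0, 0, 0], "rotation": [0, 0, 7]},
    {"grip": 0.5, "dp": [0, 0, 0], "rotation": [0, 0, 7]}
  ]
}}

```text
time_s: 5.9
tool_pos: [0.5807, -0.0617, 0.2492]
tool_rot: [-179.5, -0.5, 46.6]
force: [0.0, 0.5, 0.1]
grip_width: 0.0437
```

Request:
{"api": "carry_out", "payload": {
  "plan": [
    {"grip": 0.5, "dp": [0, 0, 0], "rotation": [0, 0, 7]},
    {"grip": 0.5, "dp": [0, 0, 0], "rotation": [0, 0, 7]},
    {"grip": 0.5, "dp": [0, 0, 0], "rotation": [0, 0, 7]},
    {"grip": 0.5, "dp": [0, 0, 0], "rotation": [0, 0, 7]},
    {"grip": 0.5, "dp": [0, 0, 0], "rotation": [0, 0, 7]},
    {"grip": 0.5, "dp": [0, 0, 0], "rotation": [0, 0, 7]},
    {"grip": 0.5, "dp": [0, 0, 0], "rotation": [0, 0, 7]},
    {"grip": 0.5, "dp": [0, 0, 0], "rotation": [0, 0, 0]}
  ]
}}

```text
time_s: 6.57
tool_pos: [0.5818, -0.0537, 0.2505]
tool_rot: [-178.9, -0.0, -3.7]
force: [-0.6, -0.6, -0.4]
grip_width: 0.0438
```

```bash
python3 - <<'E'
from h import *
o=env.get_obs();print(o["time_s"],chest(o["tool_pos"]),o["tool_rot"],o["force"],o["grip_width"],o["qpos"]);go(W(-.03,.1,.24),mm=.02)
im=env.read_camera("top");crop(im,(210,130,350,250),5,"pics/t2.png")
t=red(im,(250,160,330,230));s=env.read_camera("scene");b=red(s,(200,175,250,225));print(t,b,chest(onz("top",t,.164)))
E
```

```text
6.5667 [-0.00030593  0.0414707   0.25051485] [-1.78871890e+02 -4.40343628e-02 -3.69205409e+00] [-0.61501634 -0.56820531 -0.44849598] 0.04384444242917979 [-36.18070095  11.81286484  46.0208914   91.93031299  -9.74731308
  80.0155629    7.25187084]
4 x [-0.0065 -0.015   0.0029]
(np.float64(270.59574468085106), np.float64(191.08510638297872), 47) (np.float64(nan), np.float64(nan), 0) [-0.02727604  0.10084495  0.164     ]h.py:15: RuntimeWarning: Mean of empty slice.
  ys,xs=np.nonzero(m);return xs.mean()+x0,ys.mean()+y0,len(xs)
  ret = ret.dtype.type(ret / rcount)
```

View pics/t2.png

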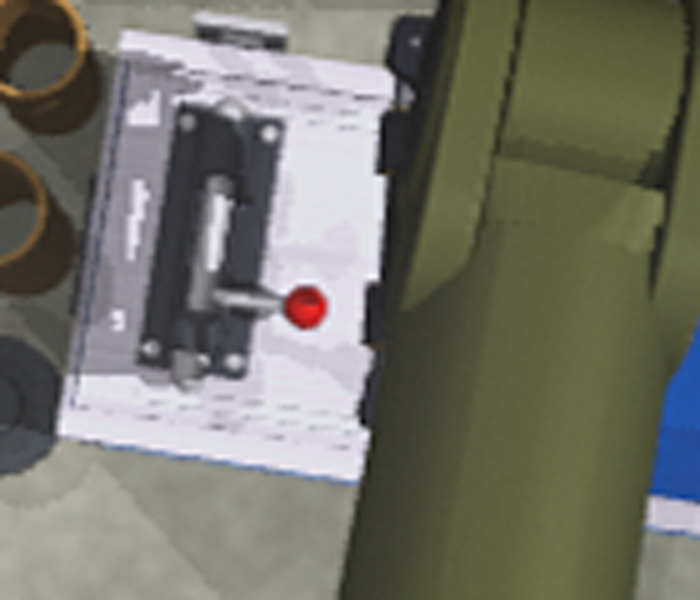

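The cover is shut: no hold is visible, and the knob sits at chest (-0.027, 0.101), where it should be. Moving above the knob.

Request:
{"api": "carry_out", "payload": {
  "plan": [
    {"grip": 0.35, "dp": [-0.008, -0.016, 0], "rotation": [-1, 0, 3.4]},
    {"grip": 0.35, "dp": [-0.008, -0.016, 0], "rotation": [0, 0, 0]},
    {"grip": 0.35, "dp": [-0.006, -0.014, 0], "rotation": [0, 0, 0]},
    {"grip": 0.35, "dp": [-0.003, -0.006, 0], "rotation": [0, 0, 0]},
    {"grip": 0.35, "dp": [0, 0, 0], "rotation": [0, 0, 0]},
    {"grip": 0.35, "dp": [0, 0, 0], "rotation": [0, 0, 0]}
  ]
}}

```text
time_s: 7.17
tool_pos: [0.5612, 0.0017, 0.251]
tool_rot: [-179.9, -0.1, -5.9]
force: [0.6, -0.4, -0.7]
grip_width: 0.0563
```

```bash
python3 - <<'E'
from h import *
o=env.get_obs();print(o["time_s"],chest(o["tool_pos"]),o["tool_rot"],o["force"],o["grip_width"]);go(W(-.0285,.1,.145),mm=.02)
E
```

```text
7.1667 [-0.02757488  0.09394602  0.25102073] [-1.79925238e+02 -6.15506451e-02 -5.93313086e+00] [ 0.57156276 -0.37223237 -0.71488381] 0.05633490506293106
6 x [-0.0002 -0.001   0.0177]
```

Request:
{"api": "carry_out", "payload": {
  "plan": [
    {"grip": 0.35, "dp": [0, -0.004, 0.02], "rotation": [0, 0, 1.1]},
    {"grip": 0.35, "dp": [0, -0.001, 0.02], "rotation": [0, 0, 0]},
    {"grip": 0.35, "dp": [0, 0, 0.02], "rotation": [0, 0, 0]},
    {"grip": 0.35, "dp": [0, 0, 0.02], "rotation": [0, 0, 0]},
    {"grip": 0.35, "dp": [0, 0, 0.012], "rotation": [0, 0, 0]},
    {"grip": 0.35, "dp": [0, 0, 0.004], "rotation": [0, 0, 0]},
    {"grip": 0.35, "dp": [0, 0, 0], "rotation": [0, 0, 0]}
  ]
}}

```text
time_s: 7.75
tool_pos: [0.5655, -0.0008, 0.1537]
tool_rot: [180.0, -0.5, -7.2]
force: [-0.4, -0.6, 1.0]
grip_width: 0.0564
```

```bash
python3 - <<'E'
from h import *
o=env.get_obs();print(o["time_s"],chest(o["tool_pos"]),o["tool_rot"],o["force"],o["grip_width"]);go(W(-.0285,.1,.145),mm=.02)
E
```

```text
7.75 [-0.02301874  0.09199202  0.15366428] [179.99072302  -0.4539387   -7.17057183] [-0.35836053 -0.60707074  1.02247627] 0.056386006884551074
1 x [-0.0056 -0.008   0.0086]
```

Request:
{"api": "carry_out", "payload": {
  "plan": [
    {"grip": 0.35, "dp": [-0.005, -0.008, 0.007], "rotation": [0, 0, 0]},
    {"grip": 0.35, "dp": [0, 0, 0.001], "rotation": [0, 0, 0]},
    {"grip": 0.8, "dp": [0, 0, 0], "rotation": [0, 0, 0]},
    {"grip": 1, "dp": [0, 0, 0], "rotation": [0, 0, 0]},
    {"grip": 1, "dp": [0, 0, 0], "rotation": [0, 0, 0]},
    {"grip": 1, "dp": [0, 0, 0], "rotation": [0, 0, 0]},
    {"grip": 1, "dp": [0, 0, 0], "rotation": [0, 0, 0]},
    {"grip": 1, "dp": [0, 0, 0], "rotation": [0, 0, 0]}
  ],
  "force": 10
}}

```text
time_s: 8.42
tool_pos: [0.5639, 0.0083, 0.1494]
tool_rot: [-179.9, -0.8, -7.1]
force: [-2.5, 0.3, -0.7]
grip_width: 0.0245
```

```bash
python3 - <<'E'
from h import *
o=env.get_obs();print(o["time_s"],chest(o["tool_pos"]),o["tool_rot"],o["force"],o["grip_width"])
p=chest(o["tool_pos"])
# remaining arc: knob centre about axis y=.160,z=.148
for a in np.radians([15,30,45,60,75,90,105]): print((.160-.062*np.cos(a)).round(4),(.148-.019+.062*np.sin(a)).round(4))
E
```

```text
8.4167 [-0.02577297  0.10081375  0.14937935] [-179.87276643   -0.7802851    -7.14474466] [-2.4508739   0.27861386 -0.66057222] 0.024475435241200237
0.1001 0.145
0.1063 0.16
0.1162 0.1728
0.129 0.1827
0.144 0.1889
0.16 0.191
0.176 0.1889
```

The knob is gripped (24.5 mm). Swinging it up along the arc.

Request:
{"api": "carry_out", "payload": {
  "plan": [
    {"grip": 1, "dp": [0, -0.003, -0.008], "rotation": [0, 0, 0]},
    {"grip": 1, "dp": [0, -0.004, -0.008], "rotation": [0, 0, 0]},
    {"grip": 1, "dp": [0, -0.005, -0.007], "rotation": [0, 0, 0]},
    {"grip": 1, "dp": [0, -0.006, -0.006], "rotation": [0, 0, 0]},
    {"grip": 1, "dp": [0, -0.006, -0.005], "rotation": [0, 0, 0]}
  ]
}}

```text
time_s: 8.83
tool_pos: [0.5665, 0.0335, 0.186]
tool_rot: [-179.9, -0.8, -7.3]
force: [1.3, 1.2, -3.8]
grip_width: 0.0238
```

```bash
cat > st.py <<'E'
from h import *
o=env.get_obs();p=chest(o["tool_pos"]);dy,dz=.160-p[1],p[2]+.015-.148
print(o["time_s"],p,o["tool_rot"],o["force"],o["grip_width"],"ang",np.degrees(np.arctan2(dz,dy)),"r",np.hypot(dy,dz))
E
python3 st.py
```

```text
8.8333 [-0.02624012  0.12610118  0.18604142] [-179.86112504   -0.78766209   -7.2601701 ] [ 1.29618602  1.23290385 -3.82372159] 0.023781868197423554 ang 57.41731699698498 r 0.06294856299001322
```

Request:
{"api": "carry_out", "payload": {
  "plan": [
    {"grip": 1, "dp": [0, -0.008, -0.004], "rotation": [0, 0, 0]},
    {"grip": 1, "dp": [0, -0.009, -0.003], "rotation": [0, 0, 0]},
    {"grip": 1, "dp": [0, -0.009, -0.001], "rotation": [0, 0, 0]},
    {"grip": 1, "dp": [0, -0.009, 0], "rotation": [0, 0, 0]},
    {"grip": 1, "dp": [0, -0.006, 0.001], "rotation": [0, 0, 0]},
    {"grip": 1, "dp": [0, 0, 0], "rotation": [0, 0, 0]}
  ]
}}

```text
time_s: 9.33
tool_pos: [0.5728, 0.0811, 0.1958]
tool_rot: [-179.9, -0.9, -7.0]
force: [-0.3, -0.5, -1.6]
grip_width: 0.0241
```

```bash
python3 st.py
```

```text
9.3333 [-0.0259488   0.17412796  0.1957767 ] [-179.85818339   -0.89928324   -7.02382906] [-0.30031373 -0.51260193 -1.59820511] 0.024130322127846316 ang 102.6831640517839 r 0.06434682143339704
```

Request:
{"api": "carry_out", "payload": {
  "plan": [
    {"grip": 1, "dp": [0.008, 0, 0], "rotation": [0, 0, 0]},
    {"grip": 1, "dp": [0.011, 0, 0], "rotation": [0, 0, 0]},
    {"grip": 1, "dp": [0.011, 0, 0], "rotation": [0, 0, 0]},
    {"grip": 1, "dp": [0.011, 0, 0], "rotation": [0, 0, 0]},
    {"grip": 1, "dp": [0.007, 0, 0], "rotation": [0, 0, 0]}
  ],
  "force": 20
}}

```text
time_s: 9.75
tool_pos: [0.6185, 0.0755, 0.1956]
tool_rot: [-179.9, -0.3, -6.9]
force: [-3.3, 0.3, 2.8]
grip_width: 0.0236
```

```bash
python3 st.py
```

```text
9.75 [0.02015766 0.17425513 0.19562811] [-179.85598791   -0.26377456   -6.91323256] [-3.3037313   0.30180899  2.76319448] 0.023636558349872244 ang 102.82293813508079 r 0.06422997135794342
```

Request:
{"api": "carry_out", "payload": {
  "plan": [
    {"grip": 1, "dp": [0.006, 0, 0], "rotation": [0, 0, 0]},
    {"grip": 1, "dp": [0.005, 0, 0], "rotation": [0, 0, 0]},
    {"grip": 1, "dp": [0.005, 0, 0], "rotation": [0, 0, 0]},
    {"grip": 1, "dp": [0.005, 0, 0], "rotation": [0, 0, 0]}
  ]
}}

```text
time_s: 10.08
tool_pos: [0.6305, 0.0756, 0.1948]
tool_rot: [-179.7, 1.4, -6.9]
force: [-18.0, 3.3, 10.1]
grip_width: 0.0238
```

```bash
python3 st.py
```

```text
10.0833 [0.0320145  0.17579757 0.19482813] [-179.68186713    1.38245542   -6.87933629] [-18.02780846   3.26403893  10.107493  ] 0.023835956537788965 ang 104.33286364156142 r 0.06381442742139211
```

The bolt hit its end stop at +58 mm with 18 N. Swinging the handle down into the far notch.

Request:
{"api": "carry_out", "payload": {
  "plan": [
    {"grip": 1, "dp": [-0.001, 0, 0], "rotation": [0, 1, 0]},
    {"grip": 1, "dp": [0, 0.007, 0], "rotation": [0, 0, 0]},
    {"grip": 1, "dp": [0, 0.008, 0], "rotation": [0, 0, 0]},
    {"grip": 1, "dp": [0, 0.008, 0], "rotation": [0, 0, 0]},
    {"grip": 1, "dp": [0, 0.008, 0.001], "rotation": [0, 0, 0]},
    {"grip": 1, "dp": [0, 0.006, 0.003], "rotation": [0, 0, 0]}
  ],
  "force": 8
}}

```text
time_s: 10.58
tool_pos: [0.6254, 0.0411, 0.1919]
tool_rot: [-179.4, 0.4, -6.6]
force: [-3.6, -1.4, 6.2]
grip_width: 0.0239
```

```bash
python3 st.py
```

```text
10.5833 [0.0311787  0.140958   0.19193259] [-179.37208037    0.41740194   -6.56028572] [-3.60102002 -1.43890341  6.21812772] 0.023945887008151385 ang 72.09357939406922 r 0.06193261067293721
```

Request:
{"api": "carry_out", "payload": {
  "plan": [
    {"grip": 1, "dp": [0, 0.006, 0.003], "rotation": [0, 0, 0]},
    {"grip": 1, "dp": [0, 0.006, 0.005], "rotation": [0, 0, 0]},
    {"grip": 1, "dp": [0, 0.006, 0.006], "rotation": [0, 0, 0]},
    {"grip": 1, "dp": [0, 0.005, 0.007], "rotation": [0, 0, 0]},
    {"grip": 1, "dp": [0, 0.003, 0.007], "rotation": [0, 0, 0]}
  ]
}}

```text
time_s: 11.0
tool_pos: [0.6207, 0.0068, 0.1608]
tool_rot: [-179.6, 0.5, -6.9]
force: [-1.5, -0.2, 0.8]
grip_width: 0.0238
```

```bash
python3 st.py
```

```text
11.0 [0.03082941 0.10631717 0.16077285] [-179.61627543    0.45973034   -6.91489171] [-1.46362737 -0.20864645  0.84459691] 0.02375405515754097 ang 27.354817393161042 r 0.0604415162773574
```

At 27° above level the handle is already well below the wall stop (about 55°), so it is entering the notch.

Request:
{"api": "carry_out", "payload": {
  "plan": [
    {"grip": 1, "dp": [0, 0.002, 0.006], "rotation": [0, 0, 0]},
    {"grip": 1, "dp": [0, 0.001, 0.005], "rotation": [0, 0, 0]},
    {"grip": 1, "dp": [0, 0, 0.003], "rotation": [0, 0, 0]},
    {"grip": 1, "dp": [0, 0, 0], "rotation": [0, 0, 0]}
  ]
}}

```text
time_s: 11.33
tool_pos: [0.6202, 0.0017, 0.1443]
tool_rot: [-179.7, 0.5, -7.0]
force: [-4.2, -1.1, 2.6]
grip_width: 0.0238
```

```bash
python3 st.py
```

```text
11.3333 [0.0308908  0.10123601 0.14428878] [-179.68883122    0.48412633   -7.01604344] [-4.23908332 -1.12818768  2.56345644] 0.023758881243498647 ang 10.874256623584387 r 0.05983847363266317
```

Request:
{"api": "carry_out", "payload": {
  "plan": [
    {"grip": 0.4, "dp": [0, 0, 0], "rotation": [0, 0, 0]},
    {"grip": 0.4, "dp": [0, 0, 0], "rotation": [0, 0, 0]},
    {"grip": 0.4, "dp": [0, 0, 0], "rotation": [0, 0, 0]},
    {"grip": 0.4, "dp": [0, 0, 0], "rotation": [0, 0, 0]},
    {"grip": 0.4, "dp": [0, 0, 0], "rotation": [0, 0, 0]},
    {"grip": 0.4, "dp": [0, 0, -0.01], "rotation": [0, 0, 0]},
    {"grip": 0.4, "dp": [0, 0, -0.02], "rotation": [0, 0, 0]},
    {"grip": 0.4, "dp": [0, 0, -0.025], "rotation": [0, 0, 0]}
  ]
}}

```text
time_s: 12.0
tool_pos: [0.6193, 0.0056, 0.1946]
tool_rot: [-179.7, 0.8, -6.8]
force: [0.5, 0.7, 0.2]
grip_width: 0.0518
```

Request:
{"api": "carry_out", "payload": {
  "plan": [
    {"grip": 0.4, "dp": [0, 0, -0.03], "rotation": [0, 0, 0]},
    {"grip": 0.4, "dp": [0, 0, -0.03], "rotation": [0, 0, 0]},
    {"grip": 0.4, "dp": [0, 0.03, -0.01], "rotation": [0, 0, 0]},
    {"grip": 0.4, "dp": [0, 0.04, 0], "rotation": [0, 0, 0]},
    {"grip": 0.4, "dp": [0, 0.04, 0], "rotation": [0, 0, 0]},
    {"grip": 0.4, "dp": [0, 0.04, 0], "rotation": [0, 0, 0]},
    {"grip": 0.4, "dp": [0, 0.02, 0], "rotation": [0, 0, 0]},
    {"grip": 0.4, "dp": [0, 0, 0], "rotation": [0, 0, 0]}
  ]
}}

```text
time_s: 12.67
tool_pos: [0.6055, -0.1657, 0.2803]
tool_rot: [-179.6, -0.3, -6.1]
force: [-0.2, -0.8, -0.4]
grip_width: 0.0526
```

```bash
python3 - <<'E'
from h import *
o=env.get_obs();print(o["time_s"],chest(o["tool_pos"]),o["force"])
im=env.read_camera("top");s=env.read_camera("scene")
a=np.ascontiguousarray(cv2.resize(im[110:260,170:440],None,fx=2.9,fy=2.9,interpolation=2))[:,:780];b=cv2.resize(s[140:290,110:350],None,fx=2.9,fy=2.9,interpolation=2)
crop(im,(190,110,370,245),4,"pics/t3.png");cv2.imwrite("pics/s3.png",b[:,:,::-1])
t=red(im,(250,150,330,230));print(t,chest(onz("top",t,.164)))
E
```

```text
12.6667 [ 0.03707952 -0.06673444  0.28033919] [-0.22101515 -0.75880964 -0.40137939]
(np.float64(273.6595744680851), np.float64(170.72340425531914), 47) [0.03074778 0.10057465 0.164     ]
```

View pics/t3.png

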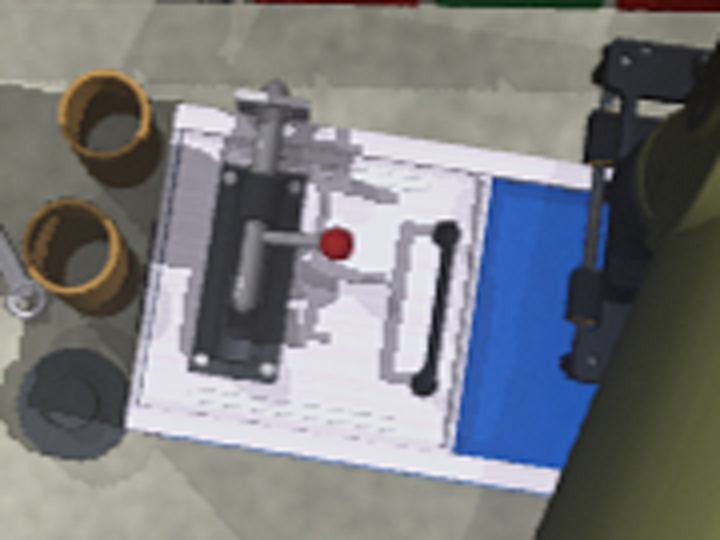

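View pics/s3.png

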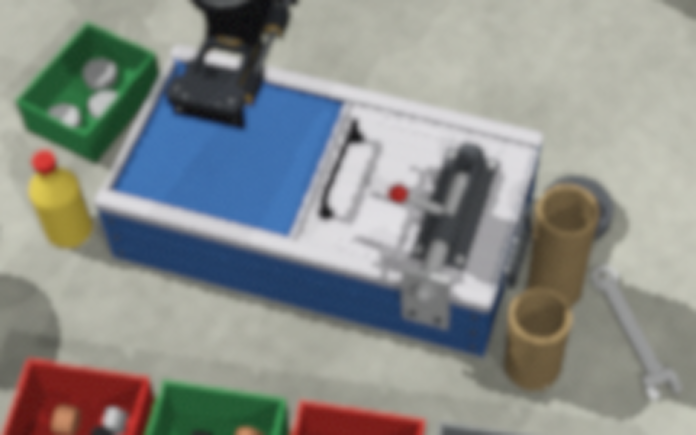

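The top view shows the bolt nose past the keeper at (272,90) and the knob at (337,243), i.e. chest (0.031, 0.101), down in the far notch. In the scene view the cover is shut, the bystanders stand where they were, and the gripper hangs clear of the chest.

```bash
python3 -c "
from cell import env
print(env.get_obs()['joint_velocities'].round(1));print(env.sign_off())"
```

```text
[-2.3  0.4 -2.8  0.2 -1.4  0.  -0.2]
the job is handed in; nothing more can be done
None
```

The chest is locked, and I handed the job in at about 12.8 s of the 58 s allowed. I gripped the bow handle and slid the cover shut. I then swung the knob up, shot the bolt through the keeper, laid the handle down in the far notch and moved clear.

**Cover:** it stopped at grip y = 21.7 mm (22 expected), with the push force rising to 19 N.

**Bolt:** it moved about 58 mm before stopping at 18 N. The last top picture shows its nose past the keeper.

**Handle:** the knob measured at chest (31, 101) mm, against (30, 100) expected for the far notch. I worked out that position assuming the handle-down height. While I still held it, the arm angle read about 11° above level against the nominal 15°, which I put down to where the pads gripped the ball.

**Bystanders:** in the last pictures they looked undisturbed; I checked this by eye only and did not measure them.

**Overshoot:** while going down over the bow handle, the tool ran about 2 cm too far. One finger pushed the bar at about 5 N towards shut, before I had gripped it.

The arm was still settling slightly at hand-in (under 3°/s), but it was touching nothing.

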